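Probe three contacts of a test box in order

ROBOT

A 6-joint arm with a two-finger parallel gripper is mounted at the origin on the work surface. World frame = base frame: x ahead of the robot, y to its left, z up, the work surface at z = 0. Lengths are in mm, angles in rad, forces in N, time in s.
With the tool pointing down it reaches from about 425 to 950 mm from the base axis. Payload 14.7 kg.
Tool frame: the origin (TCP) lies between the finger pads; the fingertips stand robot.tip_extent ahead of it and the grasp point (between the pads) lies 5 mm behind it (robot.tip_extent is the distance from the TCP to the fingertips, in mm); z points along the fingers, y is the line along which they close (so a half turn about z gives the same grasp; the last joint's range is limited). The gripper opens to 85 mm and grips with 20 to 120 N. Pads are 22 mm wide; open, the fingers measure 114 mm over their backs; the gripper's body (76 mm by 85 mm) begins 54 mm behind the grasp point. The pads swing forward as they close: fully open they stand 13 mm farther back than shut.
Start: joints at [1.082, 0.48, 1.596, -0, 1.065, -0.047], TCP at [277.895, 587.594, 245.297] pointing down, gripper open.
Joint ranges: [-2.75, 2.75], [-0.82, 2.05], [0.23, 2.67], [-1.56, 4.7], [0.09, 2.69], [-2.92, 2.92]. Speed limits (rad/s): [1.89, 1.89, 2.39, 3.01, 3.01, 3.01].

INTERFACE

Orientations are given as a rotation vector (axis times angle).
In Python, from plant import robot, cams gives the robot as it stands.
- The arm moves only by the tool carry_out, never from a script. Its argument "increments" is a list of rows, each a list of 5 numbers: the opening, from 0 (shut) to 1 (fully open), then the shift along the world's x, y, z in mm, then the turn about the world's z in degrees. In form: [[jaw, tx, ty, tz, spin], ...]. A call has 1 to 8 rows; each row is the pose to reach, as a shift and turn from the pose commanded when the call began; what a row does not reach only later rows make up. A row lasts 1/12 s, in which the tool goes at most 41.7 mm and 7.16 degrees, less where a joint would pass 70% of its speed; a pose out of reach is approached as far as the arm can. A call with a gripper value outside its range is refused whole. The fingers move at their own pace and stop on an object; "force" is the grip in N (left out, the last holds). Time passes only in rows, so rows that repeat a pose let the fingers close. It gives the time, the measured TCP pose, the force, the opening and the grip force at its end, in the units of the state.
- robot.get_obs(): the state, without advancing time (a new reading comes with each control period).
- cams.read_camera(name): name is "scene" or "top" or "wrist"; returns (picture, depth): 420x560x3 uint8, red, green, blue; 420x560 float32, mm along the optical axis (not along the pixel's ray), 0 where there is no reading.
- cams.camera_model(name): a dict with "K" (3x3 intrinsics, pixels), "dist" ([k1, k2, p1, p2, k3] as OpenCV has them; the pictures are not rectified), "position" and "rotation" of the camera in the world. Camera axes: x right, y up, looking along -z (the intrinsics and any distortion apply to the point x, -y, -z); pixel columns grow to the right and rows downward; lengths in mm; the calibration is good to about 2 mm. A picture is of the moment at which its call begins: read the wrist's pose just before it. camera_model takes no time and is no camera call; for the wrist camera it gives the pose at the moment of the call.
- robot.sign_off(): hands the job in; it is judged then, once.
The state is a dict: "time_s": time; "joint_pos": joint angles; "joint_vel": joint speeds; "effort": joint torques, N m; "ee_pos": TCP position; "tool_rot": TCP orientation; "contact_force": force on the tool from outside, world axes, zero at the start; "torque": the same for the moment, N m; "gripper_width": finger opening in mm; "gripper_force": force on a finger pad.
Only numpy, scipy, OpenCV 4.12 (cv2) and the standard library are available. Lean on these libraries where they do the work, as an engineer would, in place of code of your own. Each camera call takes 0.05 s, during which the arm holds its last target. There are 200 camera calls.

TASK

Take the probe from its rest and touch its tip on the sprung contacts of the test box in this order: the one in the round collar, then the square collar, then the triangular collar, each time pressing the pin lightly a few millimetres in and holding it there for about a second. Keep off the fourth contact, which has no collar, and do not shift the brass adapter, the steel weight or the round gauge. Finally hang the probe back in the slot of its rest, upright with its flange lying on the shelf, and let go.

Things in the scene. Friction and masses are not known exactly. Their poses are not given: they have to be found in the camera images.
- probe: Loose upright hand probe, 167 mm long, 0.16 kg. Origin on its axis at the flange's underside, z up. Heights from there: flange disc 40 mm across 0 to 5 mm; black square handle 22 x 22 mm 5 to 88 mm (small round cap to 92); below, steel shaft 12 mm across to -45 mm, then a cone to a rounded tip 5 mm across at -75 mm. x and y are square to the handle's faces.
- grip (a point): Point on the probe's axis where the handle is best gripped, 52 mm above the probe's origin.
- tip (a point): Lowest point of the probe's tip, on its axis 75 mm below the probe's origin.
- rest: Fixed stand: steel foot 100 x 90 x 12 mm, upright at its back, and an aluminium shelf 76 x 76 mm, 8 mm thick, top 103 mm above the table, x -28 to +48 mm. A slot 20 mm wide runs through the shelf from its -x edge to x = +10 mm. The probe's shaft hangs in the slot at x = 0, its flange lying on the shelf. Origin on the table under the seat, z up.
- seat (a point): Point on the slot's centre line at the level of the shelf's top (103 mm above the table), where the probe's origin belongs when it is hung up.
- testbox: Fixed grey box 150 x 150 mm, 40 mm high, flat grey lid on top. Four contacts stand on the lid in a 2 x 2 pattern about 68 mm apart; which is where differs each time. Two black cable glands stick out 14 mm from its +x side. Origin at the centre of its underside.
- pt_round: Fixed sprung contact on the lid of the test box, inside a black round collar 37 mm across, 4 mm thick, 7 mm high. In the middle a steel pin with a flat round head 14 mm across, whose top stands 14 mm above the lid. Origin on the pin's axis at the lid surface, z up. It carries the pin.
- pt_square: Fixed sprung contact on the lid of the test box, inside a black square collar 37 x 37 mm, 4 mm thick, 7 mm high. In the middle a steel pin with a flat round head 14 mm across, whose top stands 14 mm above the lid. Origin on the pin's axis at the lid surface, z up. It carries the pin.
- pt_tri: Fixed sprung contact on the lid of the test box, inside a black triangular collar of 55 mm sides, 4 mm thick, 7 mm high. In the middle a steel pin with a flat round head 14 mm across, whose top stands 14 mm above the lid. Origin on the pin's axis at the lid surface, z up. It carries the pin.
- pt_bare: Fixed sprung contact on the lid of the test box, with no collar, only a flat steel washer 18 mm across; to be left alone. In the middle a steel pin with a flat round head 14 mm across, whose top stands 14 mm above the lid. Origin on the pin's axis at the lid surface, z up. It carries the pin.
- top_round (a point): Centre of the flat top of the pin head (14 mm across) of pt_round; moves down with the pin.
- pin_round (a joint): How far the pin of pt_round is pushed in, m: 0 free, 0.006 bottomed. It takes 1.3 N to start, about 3 N at 0.0025 and 5 N at the bottom.
- top_square (a point): Centre of the flat top of the pin head (14 mm across) of pt_square; moves down with the pin.
- pin_square (a joint): How far the pin of pt_square is pushed in, m: 0 free, 0.006 bottomed. It takes 1.3 N to start, about 3 N at 0.0025 and 5 N at the bottom.
- top_tri (a point): Centre of the flat top of the pin head (14 mm across) of pt_tri; moves down with the pin.
- pin_tri (a joint): How far the pin of pt_tri is pushed in, m: 0 free, 0.006 bottomed. It takes 1.3 N to start, about 3 N at 0.0025 and 5 N at the bottom.
- top_bare (a point): Centre of the flat top of the pin head (14 mm across) of pt_bare; moves down with the pin.
- pin_bare (a joint): How far the pin of pt_bare is pushed in, m: 0 free, 0.006 bottomed. It takes 1.3 N to start, about 3 N at 0.0025 and 5 N at the bottom.
- adapter: Bystander: loose upright brass pipe adapter with a hexagon, 30 mm across, 48 mm high; origin at its foot.
- weight: Bystander: loose steel knobbed weight 40 mm across, 46 mm high; origin at its foot.
- gauge: Bystander: loose round black digital gauge lying on its back, 92 mm across, 30 mm thick, with a stem; origin under its centre.
Not all that is in view belongs to the job. Leave any green look-alike of the probe alone.

How it is judged:
By the outcome, as a careful person would: the job done as asked, in the order asked, and still so for the second after the job is handed in, with the robot touching nothing.
It also fails if it takes over 66 s, if anything falls off the work surface, if the arm or the gripper's body presses on something with over 40 N, if the wrist force passes 120 N, or if a joint passes its speed limit or range.

## Working session

There is one attempt and no reset: what is moved stays moved. The work goes in short steps, Python scripts to look and compute and a tool call to move; the robot and the scene stay as the last step left them, time stands still between calls to the robot, and variables do not carry over. Pictures are saved under pics/ and viewed, at most 10 in all, crops included, and the job is handed in when it is done.

Besides the shell and the picture viewer there is one more tool, called after ">>>" as name(argument=value, ...), one argument or row to a line, values as JSON. carry_out: Moves the arm, as the interface text tells. Its arguments: {"type":"object","properties":{"increments":{"type":"array","items":{"type":"array","items":{"type":"number"}}},"force":{"type":"number"}},"required":["increments"]}

```bash
mkdir -p pics; ls; cat > h.py <<'E'
import numpy as np, cv2, sys
sys.path.insert(0,'.')
from plant import robot, cams
def snap(n,f=None):
    m=cams.camera_model(n); im,d=cams.read_camera(n)
    if f: cv2.imwrite('pics/'+f,im[:,:,::-1])
    return m,im,d
def rays(m,uv):
    p=cv2.undistortPoints(np.array(uv,float).reshape(-1,1,2),np.array(m['K'],float),np.array(m['dist'],float)).reshape(-1,2)
    c=np.c_[p[:,0],-p[:,1],-np.ones(len(p))]
    R=np.array(m['rotation']); 
    if R.shape!=(3,3): R=cv2.Rodrigues(R.astype(float))[0]
    return np.array(m['position'],float), c@R.T
def plane(m,uv,z):
    o,d=rays(m,uv); return o+d*((z-o[2])/d[:,2])[:,None]
def atdepth(m,uv,dep):
    o,d=rays(m,uv); return o+d*np.array(dep,float).reshape(-1,1)
def proj(m,P):
    R=np.array(m['rotation'])
    if R.shape!=(3,3): R=cv2.Rodrigues(R.astype(float))[0]
    q=(np.atleast_2d(P)-np.array(m['position']))@R; q=q*[1,-1,-1]
    return cv2.projectPoints(q,np.zeros(3),np.zeros(3),np.array(m['K'],float),np.array(m['dist'],float))[0].reshape(-1,2)
E
python3 - <<'E'
from h import *
print(robot.tip_extent, robot.get_obs())
ms,a,d=snap('scene','s0.png'); mt,b,e=snap('top','t0.png')
np.savez('z0.npz',a=a,d=d,b=b,e=e)
print(ms,mt)
E
```

```text
pics
14.0 {'time_s': 0.0, 'joint_pos': array([ 1.08239154e+00,  4.80868576e-01,  1.59687965e+00,  2.12874060e-06,
        1.06506162e+00, -4.66157855e-02]), 'joint_vel': array([ 0.00015445, -0.00032669, -0.00206341,  0.00015877,  0.00015411,
       -0.00013702]), 'effort': array([ 2.69120363e-03, -9.50640965e+01, -4.30200219e+01,  4.42530409e-04,
        1.19092996e-02, -2.49149203e-06]), 'ee_pos': array([277.71912294, 587.25302503, 244.64637079]), 'tool_rot': array([-6.88261302e-01, -3.06494121e+00,  1.84299321e-03]), 'contact_force': array([-0.45001459, -0.78803448, -0.44206472]), 'torque': array([-0.03547468,  0.01879997,  0.05437607]), 'gripper_force': 0.0, 'gripper_width': 85.40278078510683}
{'K': array([[427.69215156,   0.        , 281.05095058],
       [  0.        , 427.69215156, 206.91139801],
       [  0.        ,   0.        ,   1.        ]]), 'dist': array([-0.00480122,  0.        ,  0.        ,  0.        ,  0.        ]), 'position': array([1097.10531172,  308.09967991,  573.58668191]), 'rotation': array([0.55144359, 0.98069801, 1.91784502])} {'K': array([[459.30540864,   0.        , 276.10279404],
       [  0.        , 459.30540864, 206.11633717],
       [  0.        ,   0.        ,   1.        ]]), 'dist': array([0.03931037, 0.        , 0.        , 0.        , 0.        ]), 'position': array([ 441.20355023,  -36.4794936 , 1038.90538559]), 'rotation': array([ 0.15759175, -0.11164316, -1.58356471])}
```

View pics/s0.png

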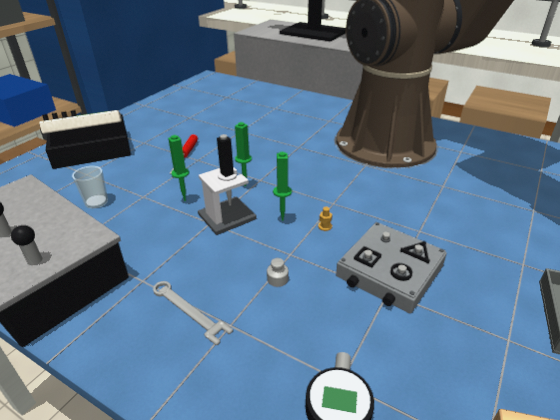

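View pics/t0.png

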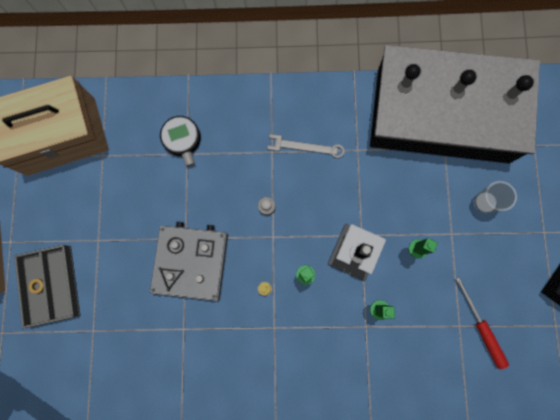

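The scene view shows the probe (225,155) in its rest, with green look-alikes around it. The test box is at (390,265). In the top view the probe is at (365,250) and the box at (189,263). The contacts there are round (175,245), square (205,248), triangle (170,278) and bare (200,280).

```bash
python3 - <<'E'
from h import *
z=np.load('z0.npz'); b=z['b'];e=z['e'];a=z['a'];d=z['d']
t1=cv2.resize(b[215:295,320:400],(400,400),interpolation=cv2.INTER_CUBIC)
t2=cv2.resize(a[125:235,190:265],(273,400),interpolation=cv2.INTER_CUBIC)
cv2.imwrite('pics/c1.png',np.hstack([t1,t2])[:,:,::-1])
mt=cams.camera_model('top'); ms=cams.camera_model('scene')
# shelf: bright pixels with height ~103
vv,uu=np.mgrid[215:295,320:400]; uv=np.c_[uu.ravel(),vv.ravel()]
P=atdepth(mt,uv,e[vv,uu].ravel())
k=(abs(P[:,2]-103)<4)&(b[vv,uu].reshape(-1,3).min(1)>110)
print('shelf n',k.sum(),P[k].mean(0), cv2.minAreaRect(P[k,:2].astype(np.float32)))
k=(P[:,2]>150); print('handle n',k.sum(),P[k].mean(0),P[k].max(0),P[k].min(0))
# lid
vv,uu=np.mgrid[210:320,140:245]; uv=np.c_[uu.ravel(),vv.ravel()]
P=atdepth(mt,uv,e[vv,uu].ravel()); k=(abs(P[:,2]-40)<4)
print('lid',k.sum(),cv2.minAreaRect(P[k,:2].astype(np.float32)))
for n,p in dict(round=(175,245),sq=(205,248),tri=(170,279),bare=(200,280)).items(): print(n,plane(mt,[p],54)[0])
# all tall things
vv,uu=np.mgrid[0:420,0:560]; P=atdepth(mt,np.c_[uu.ravel(),vv.ravel()],e.ravel())
g=b.reshape(-1,3).astype(int); k=(g[:,1]>g[:,0]+50)&(g[:,1]>g[:,2]+50)&(P[:,2]>60)
n,l=cv2.connectedComponents(k.reshape(420,560).astype(np.uint8))
for i in range(1,n):
    q=P[(l==i).ravel()]
    if len(q)>20: print('green',len(q),q.mean(0),q.min(0),q.max(0))
E
```

```text
shelf n 721 [ 514.33163749 -179.39483553  100.95835371] ((512.8125610351562, -181.07339477539062), (75.49644470214844, 75.88732147216797), 64.87239074707031)
handle n 212 [ 496.43295521 -160.50295428  271.93143531] [ 517.02416682  -36.4794936  1038.90538559] [ 441.20355023 -190.01021603  150.18604409]
lid 2670 ((493.2020568847656, 184.754638671875), (147.45033264160156, 145.06678771972656), 82.92963409423828)
round [530.87824942 210.33122426  54.        ]
sq [523.23360178 145.39987629  54.        ]
tri [458.74506465 219.18183995  54.        ]
bare [455.54013663 155.14368179  54.        ]
green 37 [ 518.99902047 -290.13373543   76.07584111] [ 505.88105992 -301.8527223    71.70563226] [ 529.02706825 -284.24152865   79.54561163]
green 96 [ 512.80392759 -300.27637921  161.22234259] [ 503.7775524  -311.81301541  155.53171678] [ 522.75379051 -289.88568088  168.06301605]
green 154 [464.69275632 -66.71832687 143.9021542 ] [450.85405821 -81.92284082  73.21161005] [478.62640368 -52.74101555 166.36213523]
green 61 [ 400.23847246 -211.00115483   76.49435228] [ 384.26522578 -229.49340482   73.21575678] [ 407.88516481 -198.20416836   80.06018543]
green 115 [ 391.4716798  -213.84388091  168.50604094] [ 381.59120941 -225.61812072  155.95716478] [ 441.20355023  -36.4794936  1038.90538559]
```

View pics/c1.png

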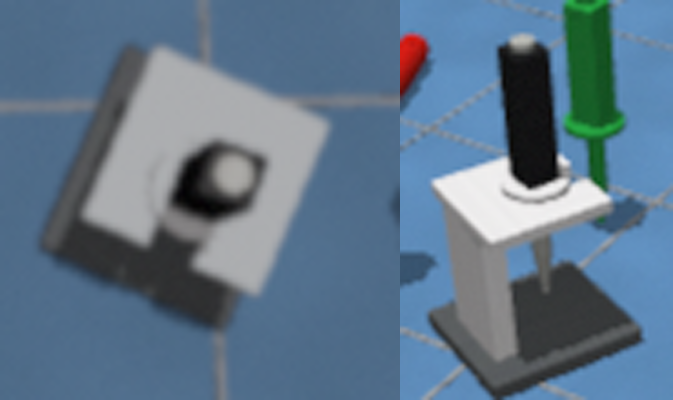

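The crop shows the slot opening at the shelf's near edge, toward -x and slightly +y, so the rest's yaw is about -25°. Next I get the wrist camera's geometry and hover over the box.

```bash
python3 - <<'E'
from h import *
m=cams.camera_model('wrist'); o=robot.get_obs(); R=cv2.Rodrigues(o['tool_rot'])[0]
C=cv2.Rodrigues(m['rotation'])[0]
print(R.round(3),'cam in tool',R.T@(m['position']-o['ee_pos']),'view dir world',-C[:,2],'tool',-R.T@C[:,2],m['K'][0,0],m['dist'])
print(rays(m,[(280,210)])[1])
E
```

```text
[[-0.904  0.428 -0.001]
 [ 0.428  0.904 -0.001]
 [ 0.    -0.001 -1.   ]] cam in tool [  81.00536629   -1.40927793 -127.13016885] view dir world [ 0.27922285 -0.13299507 -0.95097156] tool [-3.09326965e-01  2.29515248e-04  9.50955717e-01] 307.21931099250065 [0.00211794 0.         0.         0.         0.        ]
[[ 0.28136092 -0.14229932 -0.94904257]]
```

>>> carry_out(
  increments=[
    [1,0,-40,10,0],
    [1,30,-80,20,0],
    [1,60,-120,30,0],
    [1,90,-160,40,0],
    [1,120,-200,50,0],
    [1,150,-240,60,0],
    [1,180,-280,70,0],
    [1,200,-310,80,0],
  ],
)

```text
time_s: 0.77
ee_pos: [449.3, 316.6, 313.8]
tool_rot: [-0.688, -3.065, 0.001]
contact_force: [0.9, 1.0, 0.1]
gripper_width: 85.7
gripper_force: 0.0
```

>>> carry_out(
  increments=[
    [1,-8,-25,0,0],
    [1,-16,-50,0,0],
    [1,-23,-73,0,0],
    [1,-23,-73,0,0],
    [1,-23,-73,0,0],
  ],
)

```text
time_s: 1.18
ee_pos: [425.4, 244.5, 313.8]
tool_rot: [0.691, 3.065, 0.0]
contact_force: [0.9, 0.5, -0.2]
gripper_width: 85.4
gripper_force: 0.0
```

```bash
python3 - <<'E'
from h import *
print(robot.get_obs()['ee_pos'])
m,w,d=snap('wrist','w1.png'); np.savez('w1.npz',w=w,d=d,p=m['position'],r=m['rotation'])
E
```

```text
[425.42202322 244.54844139 313.81673048]
```

View pics/w1.png

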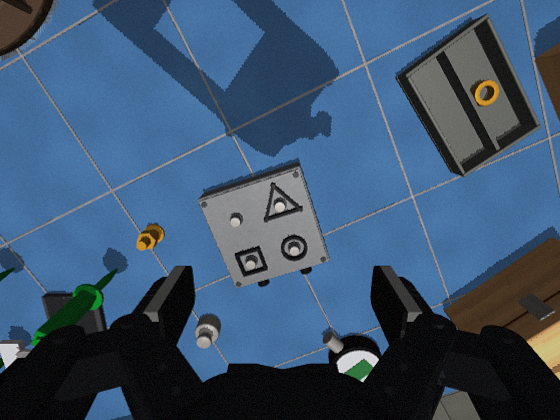

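The wrist view shows all four contacts: bare (235,219), triangle (281,207), square (250,265) and round (295,248).

```bash
cat >> h.py <<'E'
def pins(m,w,d,seeds,r=14,f=0.9):
    g=cv2.cvtColor(w,cv2.COLOR_RGB2GRAY); out={}
    for n,c in seeds.items():
        x,y=c; s=g[y-r:y+r+1,x-r:x+r+1]; T=f*np.percentile(s,98)
        k,l,st,ce=cv2.connectedComponentsWithStats((s>T).astype(np.uint8))
        i=1+np.argmax(st[1:,4]); uv=ce[i]+[x-r,y-r]
        out[n]=plane(m,[uv],54)[0]; print(n,uv.round(1),st[i,4],T,out[n].round(1))
    return out
E
python3 - <<'E'
from h import *
z=np.load('w1.npz'); m=cams.camera_model('wrist'); w=z['w'];d=z['d']
pins(m,w,d,dict(bare=(235,219),tri=(281,207),sq=(250,265),rnd=(295,248)),r=9)
vv,uu=np.mgrid[150:300,190:340]; P=atdepth(m,np.c_[uu.ravel(),vv.ravel()],d[vv,uu].ravel())
k=abs(P[:,2]-40)<3; print(P[k,2].mean(),cv2.minAreaRect(P[k,:2].astype(np.float32)))
k=(P[:,2]>50)&(P[:,2]<60); L=cv2.connectedComponentsWithStats(k.reshape(150,150).astype(np.uint8))
for i in range(1,L[0]):
    q=P[(L[1]==i).ravel()]
    if len(q)>15: print('d',len(q),L[3][i]+[190,150],q.mean(0).round(1),((q.min(0)+q.max(0))/2).round(1))
zt=np.load('z0.npz'); pins(cams.camera_model('top'),zt['b'],zt['e'],dict(bare=(200,280),tri=(170,278),sq=(205,248),rnd=(175,245)),r=6)
E
```

```text
bare [235.1 221.4] 43 178.02 [455.7 159.7  54. ]
tri [279.5 206.3] 53 190.8 [461.9 222.8  54. ]
sq [250.3 264.4] 49 164.16000000000003 [522.  148.6  54. ]
rnd [293.9 250.8] 52 170.1 [529.  212.9  54. ]
38.873551404259224 ((492.9346923828125, 185.62600708007812), (143.8833770751953, 144.41860961914062), 83.06620025634766)
d 84 [279.5        206.66666667] [462.9 222.3  52.6] [463.3 222.   52.3]
d 86 [234.94186047 222.03488372] [456.8 158.6  52.5] [456.8 158.3  52.4]
d 73 [294.06849315 250.84931507] [529.8 212.8  52.6] [530.4 212.7  52.8]
d 74 [250.56756757 264.5       ] [522.8 148.4  52.6] [523.4 148.   52.7]
bare [198.2 278.1] 21 146.376 [459.5 159.1  54. ]
tri [168.6 275.8] 21 143.1 [465.6 222.3  54. ]
sq [203.9 247.1] 22 147.27599999999998 [525.2 147.8  54. ]
rnd [173.6 244.3] 23 142.77599999999998 [532.4 213.4  54. ]
```

>>> carry_out(
  increments=[
    [1,0,-41,0,0],
    [1,0,-82,0,0],
    [1,0,-123,0,0],
    [1,0,-164,0,0],
    [1,0,-205,0,0],
    [1,0,-246,0,0],
    [1,0,-287,0,0],
    [1,10,-325,0,0],
  ],
)

```text
time_s: 1.9
ee_pos: [434.9, -81.0, 313.8]
tool_rot: [-0.687, -3.065, -0.0]
contact_force: [2.0, 0.7, 0.4]
gripper_width: 85.3
gripper_force: 0.0
```

>>> carry_out(
  increments=[
    [1,23,-32,0,0],
    [1,46,-64,0,0],
    [1,69,-96,0,0],
    [1,69,-96,0,0],
    [1,69,-96,0,0],
  ],
)

```text
time_s: 2.32
ee_pos: [506.0, -176.5, 312.8]
tool_rot: [-0.69, -3.064, -0.0]
contact_force: [-0.4, 1.0, -0.8]
gripper_width: 85.4
gripper_force: 0.0
```

```bash
python3 - <<'E'
from h import *
print(robot.get_obs()['ee_pos'])
m,w,d=snap('wrist','w2.png'); np.savez('w2.npz',w=w,d=d)
vv,uu=np.mgrid[0:420,0:560]; P=atdepth(m,np.c_[uu.ravel(),vv.ravel()],d.ravel())
near=np.hypot(P[:,0]-504,P[:,1]+177)<70
g=w.reshape(-1,3).max(1)
for n,k in dict(handletop=near&(P[:,2]>183)&(P[:,2]<198),shelf=near&(abs(P[:,2]-103)<3)&(g>80)).items():
    q=P[k]; print(n,len(q),q.mean(0).round(1),cv2.minAreaRect(q[:,:2].astype(np.float32)), cv2.boundingRect(np.c_[uu.ravel(),vv.ravel()][k].astype(np.int32)))
E
```

```text
[ 506.02913344 -176.53540288  312.80791033]
handletop 648 [ 500.2 -177.9  190.6] ((501.460693359375, -178.59429931640625), (21.975387573242188, 22.416290283203125), 67.71510314941406) (266, 190, 27, 27)
shelf 2833 [ 510.3 -182.5  101.8] ((510.7222900390625, -182.88771057128906), (76.05289459228516, 76.5418930053711), 64.70791625976562) (246, 156, 69, 66)
```

View pics/w2.png

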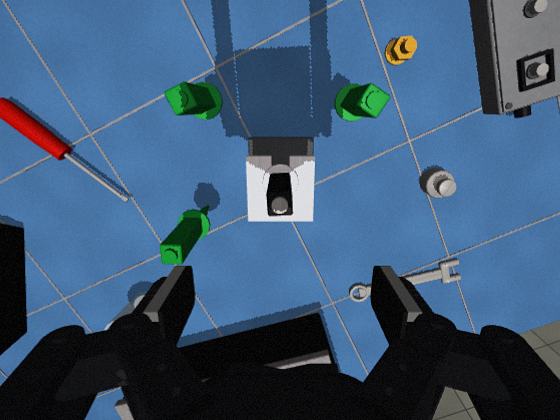

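The handle is at about (502,-178), seated in the slot and close to aligned with the tool. Descending on it.

>>> carry_out(
  increments=[
    [1,-3.5,-1.5,-25,0],
    [1,-3.5,-1.5,-50,0],
    [1,-3.5,-1.5,-75,0],
    [1,-3.5,-1.5,-100,0],
    [1,-3.5,-1.5,-125,0],
    [1,-3.5,-1.5,-145,0],
    [1,-3.5,-1.5,-163,0],
    [1,-3.5,-1.5,-163,0],
  ],
)

```text
time_s: 3.03
ee_pos: [499.2, -174.8, 148.0]
tool_rot: [-0.685, -3.061, -0.002]
contact_force: [-1.9, 0.7, -1.3]
gripper_width: 85.4
gripper_force: 0.0
```

>>> carry_out(
  increments=[
    [0.5,0,0,0,0],
    [0.1,0,0,0,0],
    [0,0,0,0,0],
    [0,0,0,0,0],
    [0,0,0,0,0],
    [0,0,0,0,0],
    [0,0,0,0,0],
    [0,0,0,0,0],
  ],
  force=50,
)

```text
time_s: 3.7
ee_pos: [501.5, -177.2, 151.6]
tool_rot: [0.688, 3.064, -0.0]
contact_force: [-2.5, 2.3, 10.8]
gripper_width: 21.8
gripper_force: 48.4
```

>>> carry_out(
  increments=[
    [0,0,0,5,0],
    [0,0,0,15,0],
    [0,0,0,35,0],
    [0,0,0,60,0],
    [0,0,0,85,0],
    [0,0,0,105,0],
    [0,0,0,115,0],
    [0,0,0,115,0],
  ],
)

```text
time_s: 4.37
ee_pos: [502.2, -177.5, 268.3]
tool_rot: [0.687, 3.061, -0.001]
contact_force: [0.7, -0.4, -1.9]
gripper_width: 21.7
gripper_force: 48.7
```

>>> carry_out(
  increments=[
    [0,0,0,0,0],
    [0,0,0,0,0],
    [0,0,0,0,0],
  ],
)

```text
time_s: 4.62
ee_pos: [500.5, -176.8, 264.4]
tool_rot: [-0.688, -3.063, -0.001]
contact_force: [-0.2, -0.2, -2.6]
gripper_width: 21.4
gripper_force: 48.7
```

```bash
python3 - <<'E'
from h import *
o=robot.get_obs(); print(o['ee_pos'],o['tool_rot'],o['contact_force'],o['gripper_width'])
ms,a,d=snap('scene'); mw,w,dw=snap('wrist'); np.savez('g.npz',a=a,d=d,w=w,dw=dw)
u,v=proj(ms,o['ee_pos']-[0,0,40])[0].astype(int); print(u,v)
x0,y0=max(0,u-60),max(0,v-90)
cv2.imwrite('pics/g1.png',np.hstack([cv2.resize(a[y0:y0+180,x0:x0+120],(400,600)),cv2.resize(w[120:420,180:380],(400,600))])[:,:,::-1]); print(x0,y0)
E
```

```text
[ 500.45169105 -176.7680405   264.4037967 ] [-6.87893219e-01 -3.06316610e+00 -5.37331628e-04] [-0.16678773 -0.20284978 -2.55348196] 21.431093557718654
222 121
162 31
```

View pics/g1.png

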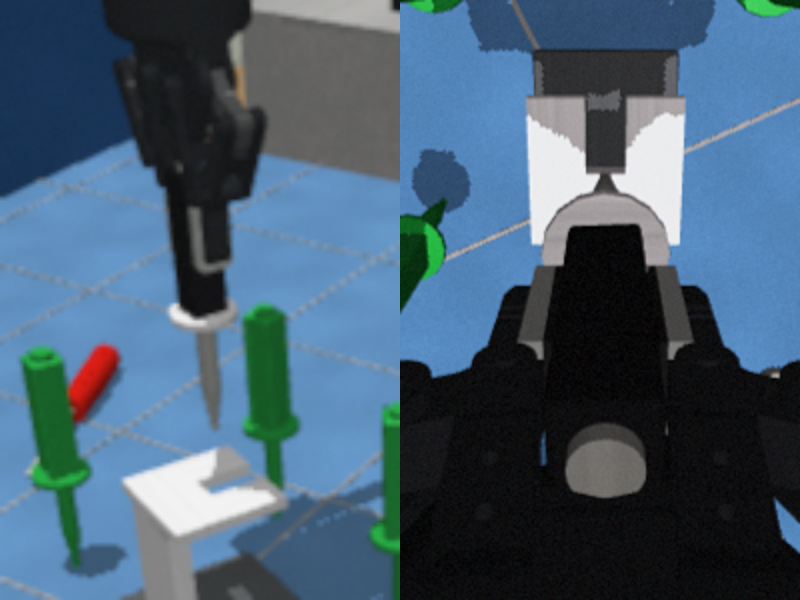

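The scene crop shows the probe held upright. The wrist crop shows the tip past the flange, at about (282.5,206) in the full frame, and at (226,159.5) in the scene frame. Triangulating the tip.

```bash
cat >> h.py <<'E'
def tri(mm,uvs):
    A=np.zeros((3,3));b=np.zeros(3)
    for m,uv in zip(mm,uvs):
        o,d=rays(m,[uv]);d=d[0]/np.linalg.norm(d);Q=np.eye(3)-np.outer(d,d);A+=Q;b+=Q@o
    return np.linalg.solve(A,b)
E
python3 - <<'E'
from h import *
z=np.load('g.npz'); ms=cams.camera_model('scene'); mw=cams.camera_model('wrist'); o=robot.get_obs()
T=tri([ms,mw],[(225.9,159.4),(282.5,206)]); print('tip',T,T-o['ee_pos'],proj(ms,T),proj(mw,T))
d=z['d']; 
# flange & shaft axis by scene depth around
vv,uu=np.mgrid[90:165,200:250]; P=atdepth(ms,np.c_[uu.ravel(),vv.ravel()],d[vv,uu].ravel())
k=(np.hypot(P[:,0]-502,P[:,1]+177)<30)&(P[:,2]>150)
q=P[k]
for lo in range(150,240,10):
    s=q[(q[:,2]>=lo)&(q[:,2]<lo+10)]
    if len(s): print(lo,len(s),s.mean(0).round(1),s.min(0).round(1),s.max(0).round(1))
E
```

```text
tip [ 499.47351396 -178.0071614   139.51455404] [  -1.17547478   -1.1762878  -125.10442804] [[226.19636123 159.46421803]] [[282.11609142 206.59664281]]
150 13 [ 503.  -175.1  154.6] [ 500.2 -178.   150.5] [ 504.7 -171.9  159.4]
160 23 [ 503.1 -173.9  165.4] [ 496.8 -180.7  160.2] [ 505.7 -169.8  170. ]
170 27 [ 503.3 -173.8  175.2] [ 495.1 -179.4  170.9] [ 506.7 -169.   179.5]
180 27 [ 504.1 -173.8  185.4] [ 497.6 -179.1  180.4] [ 508.  -170.4  189.9]
190 31 [ 503.3 -173.9  195.5] [ 496.2 -181.1  190.2] [ 506.7 -169.3  200. ]
200 24 [ 504.5 -174.1  205.1] [ 499.6 -179.9  200.9] [ 507.1 -169.9  209.4]
210 43 [ 511.5 -169.   218.2] [ 485.7 -194.8  215.9] [ 520.3 -156.7  220. ]
220 125 [ 507.1 -171.3  223.2] [ 481.5 -194.6  220. ] [ 520.9 -156.7  229.7]
230 74 [ 507.2 -171.8  234.9] [ 495.8 -191.8  230.1] [ 514.9 -162.4  240. ]
```

>>> carry_out(
  increments=[
    [0,8,35,5,0],
    [0,16,72,10,0],
    [0,20,110,10,0],
    [0,24,148,10,0],
    [0,26,186,10,0],
    [0,28,224,10,0],
    [0,30,262,10,0],
    [0,31,300,10,0],
  ],
)

```text
time_s: 5.38
ee_pos: [531.8, 124.9, 275.1]
tool_rot: [-0.688, -3.065, 0.0]
contact_force: [2.0, 0.6, -1.7]
gripper_width: 21.6
gripper_force: 49.1
```

>>> carry_out(
  increments=[
    [0,0,30,-15,0],
    [0,0,60,-30,0],
    [0,0,80,-40,0],
    [0,0,90,-45,0],
    [0,0,90,-45,0],
    [0,0,90,-45,0],
    [0,0,90,-45,0],
  ],
)

```text
time_s: 5.97
ee_pos: [532.3, 212.1, 230.9]
tool_rot: [0.689, 3.065, -0.0]
contact_force: [-1.6, -0.5, -1.4]
gripper_width: 21.9
gripper_force: 49.1
```

```bash
python3 - <<'E'
from h import *
o=robot.get_obs(); print(o['ee_pos'],o['contact_force'])
ms,a,d=snap('scene'); mw,w,dw=snap('wrist'); mt,b,e=snap('top'); np.savez('r.npz',a=a,d=d,w=w,dw=dw,b=b)
t=o['ee_pos']+[-1.2,-1.2,-124]
u,v=proj(ms,t)[0].astype(int); uw,vw=proj(mw,t)[0].astype(int); print(u,v,uw,vw)
cv2.imwrite('pics/r1.png',np.hstack([cv2.resize(a[v-50:v+50,u-50:u+50],(400,400)),cv2.resize(w[vw-65:vw+65,uw-65:uw+65],(400,400))])[:,:,::-1])
E
```

```text
[532.32639244 212.104246   230.91483644] [-1.62918726 -0.4520672  -1.40451815]
406 243 282 206
```

View pics/r1.png

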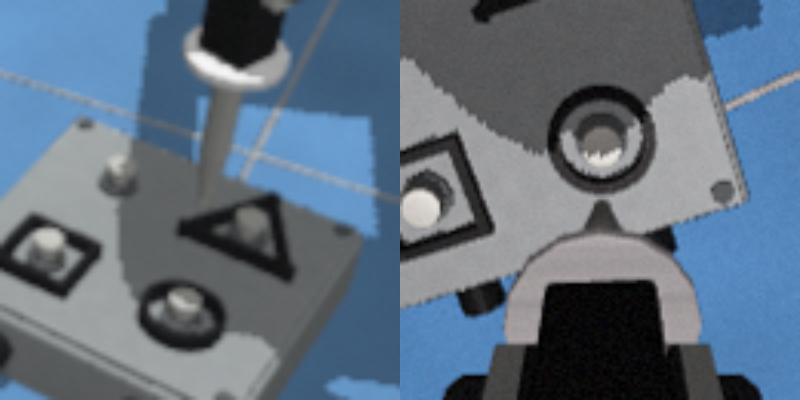

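The scene crop shows the tip at (406,243) and the round pin head at (401.5,267.5). In the wrist frame the tip is at (282.6,207) and the head at (282.6,187.5).

```bash
python3 - <<'E'
from h import *
ms=cams.camera_model('scene'); mw=cams.camera_model('wrist'); o=robot.get_obs()
T=tri([ms,mw],[(406,243),(282.6,206.5)]); print('tip',T,T-o['ee_pos'])
P=tri([ms,mw],[(401.5,267.5),(282.6,187.5)]); print('pin',P, plane(ms,[(401.5,267.5)],54),plane(mw,[(282.6,187.5)],54))
z=np.load('r.npz')
for n,m,im in(('s',ms,z['a']),('w',mw,z['w'])):
    s={k:tuple(proj(m,p)[0].round().astype(int)) for k,p in dict(rnd=(530,213,54),sq=(523,148,54),tri=(463,222,54)).items()}
    print(n,s)
vv,uu=np.mgrid[120:330,150:500]
for n,m,d in(('s',ms,z['d']),('w',mw,z['dw'])):
    Q=atdepth(m,np.c_[uu.ravel(),vv.ravel()],d[vv,uu].ravel())
    for c in((530,213),(523,148),(463,222),(457,159)):
        k=(np.hypot(*(Q[:,:2]-c).T)<9)&(Q[:,2]>51)&(Q[:,2]<57); q=Q[k]
        if len(q)>5: print(n,c,len(q),q.mean(0).round(1))
E
```

```text
tip [531.34664363 210.96750285 107.66909823] [  -1.16270018   -1.05314961 -123.56903396]
pin [529.31229105 212.01602146  50.57838715] [[532.9966908  212.21721072  54.        ]] [[528.49019436 212.80909471  54.        ]]
s {'rnd': (np.int64(402), np.int64(267)), 'sq': (np.int64(368), np.int64(252)), 'tri': (np.int64(419), np.int64(246))}
w {'rnd': (np.int64(283), np.int64(189)), 'sq': (np.int64(224), np.int64(209)), 'tri': (np.int64(262), np.int64(123))}
s (530, 213) 40 [532.1 212.   53.7]
s (523, 148) 37 [524.6 148.7  53.7]
s (463, 222) 38 [465.5 221.   53.6]
s (457, 159) 34 [458.8 159.1  54. ]
w (530, 213) 136 [529.7 211.8  52.7]
w (523, 148) 131 [522.7 147.1  52.7]
w (463, 222) 137 [463.8 221.   52.8]
w (457, 159) 155 [456.8 157.5  52.7]
```

>>> carry_out(
  increments=[
    [0,0,1,-15,0],
    [0,0,1,-30,0],
    [0,0,1,-42,0],
    [0,0,1,-48,0],
    [0,0,1,-50,0],
    [0,0,1,-50,0],
    [0,0,1,-50,0],
    [0,0,1,-50,0],
  ],
)

```text
time_s: 6.78
ee_pos: [532.6, 214.0, 181.5]
tool_rot: [0.688, 3.064, 0.001]
contact_force: [0.1, -0.0, -2.4]
gripper_width: 21.7
gripper_force: 49.1
```

>>> carry_out(
  increments=[
    [0,0,0,-1,0],
    [0,0,0,-2,0],
    [0,0,0,-3,0],
    [0,0,0,-3,0],
    [0,0,0,-3,0],
  ],
)

```text
time_s: 7.2
ee_pos: [532.1, 214.0, 177.7]
tool_rot: [-0.688, -3.065, 0.0]
contact_force: [0.0, 0.1, -0.7]
gripper_width: 21.7
gripper_force: 49.1
```

>>> carry_out(
  increments=[
    [0,0,0,-1,0],
    [0,0,0,-2,0],
    [0,0,0,-2,0],
    [0,0,0,-2,0],
  ],
)

```text
time_s: 7.53
ee_pos: [532.1, 214.0, 175.7]
tool_rot: [-0.688, -3.065, -0.0]
contact_force: [0.7, -0.9, 0.8]
gripper_width: 21.6
gripper_force: 49.2
```

>>> carry_out(
  increments=[
    [0,0,0,-1,0],
    [0,0,0,-1,0],
    [0,0,0,-1,0],
    [0,0,0,-1,0],
    [0,0,0,-1,0],
    [0,0,0,-1,0],
    [0,0,0,-1,0],
    [0,0,0,-1,0],
  ],
)

```text
time_s: 8.2
ee_pos: [532.2, 214.0, 174.7]
tool_rot: [0.688, 3.065, 0.0]
contact_force: [-0.4, 0.2, 0.8]
gripper_width: 21.6
gripper_force: 49.4
```

>>> carry_out(
  increments=[
    [0,0,0,0,0],
    [0,0,0,0,0],
    [0,0,0,0,0],
    [0,0,0,0,0],
    [0,0,0,0,0],
  ],
)

```text
time_s: 8.62
ee_pos: [532.1, 214.0, 174.7]
tool_rot: [-0.688, -3.065, 0.0]
contact_force: [0.3, 1.1, 0.6]
gripper_width: 21.6
gripper_force: 49.4
```

```bash
python3 - <<'E'
from h import *
o=robot.get_obs(); print(o['ee_pos'],o['contact_force'])
ms,a,d=snap('scene'); mw,w,dw=snap('wrist')
cv2.imwrite('pics/r2.png',np.hstack([cv2.resize(a[210:290,350:450],(500,400)),cv2.resize(w[150:250,245:320],(300,400))])[:,:,::-1])
E
```

```text
[532.10397603 213.98369581 174.69790634] [0.30551596 1.06344965 0.56118525]
```

View pics/r2.png

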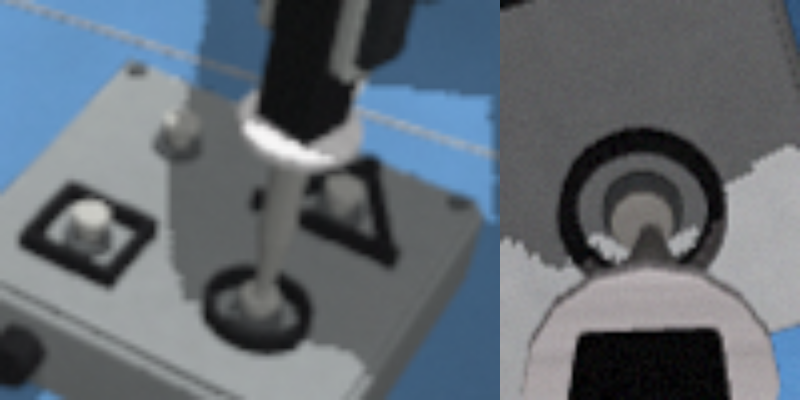

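The tip sits on the round pin, with the pin pressed about 2 mm by force. I press a little deeper and hold.

>>> carry_out(
  increments=[
    [0,0,0,-1.3,0],
    [0,0,0,-1.3,0],
    [0,0,0,-1.3,0],
    [0,0,0,-1.3,0],
    [0,0,0,-1.3,0],
    [0,0,0,-1.3,0],
    [0,0,0,-1.3,0],
    [0,0,0,-1.3,0],
  ],
)

```text
time_s: 9.38
ee_pos: [532.1, 214.0, 173.4]
tool_rot: [-0.688, -3.065, 0.0]
contact_force: [-0.4, 1.3, 1.1]
gripper_width: 21.6
gripper_force: 49.4
```

>>> carry_out(
  increments=[
    [0,0,0,0,0],
    [0,0,0,0,0],
    [0,0,0,0,0],
    [0,0,0,0,0],
    [0,0,0,0,0],
    [0,0,0,0,0],
  ],
)

```text
time_s: 9.88
ee_pos: [532.1, 214.0, 173.4]
tool_rot: [0.688, 3.065, -0.0]
contact_force: [0.2, -0.1, 1.3]
gripper_width: 21.9
gripper_force: 49.4
```

>>> carry_out(
  increments=[
    [0,0,0,6,0],
    [0,0,0,16,0],
    [0,0,0,26,0],
    [0,0,0,28,0],
    [0,0,0,28,0],
    [0,0,0,28,0],
  ],
)

```text
time_s: 10.38
ee_pos: [532.2, 214.0, 201.7]
tool_rot: [0.688, 3.065, 0.0]
contact_force: [-0.2, 0.9, -3.0]
gripper_width: 21.4
gripper_force: 49.1
```

>>> carry_out(
  increments=[
    [0,-4,-30,0,0],
    [0,-7,-55,0,0],
    [0,-7.5,-65,0,0],
    [0,-7.5,-65,-5,0],
    [0,-7.5,-65,-10,0],
    [0,-7.5,-65,-15,0],
    [0,-7.5,-65,-20,0],
    [0,-7.5,-65,-22,0],
  ],
)

```text
time_s: 11.05
ee_pos: [524.2, 149.6, 178.2]
tool_rot: [-0.687, -3.064, 0.001]
contact_force: [0.0, 0.1, -1.1]
gripper_width: 21.9
gripper_force: 49.3
```

>>> carry_out(
  increments=[
    [0,0,0,-1,0],
    [0,0,0,-2,0],
    [0,0,0,-2,0],
    [0,0,0,-2,0],
  ],
)

```text
time_s: 11.38
ee_pos: [524.7, 149.1, 177.5]
tool_rot: [0.688, 3.065, 0.0]
contact_force: [0.3, -0.0, -0.9]
gripper_width: 22.0
gripper_force: 49.4
```

>>> carry_out(
  increments=[
    [0,0,0,-2,0],
    [0,0,0,-4,0],
    [0,0,0,-4,0],
    [0,0,0,-4,0],
    [0,0,0,-4,0],
    [0,0,0,-4,0],
    [0,0,0,-4,0],
    [0,0,0,-4,0],
  ],
)

```text
time_s: 12.05
ee_pos: [524.7, 149.0, 173.5]
tool_rot: [0.688, 3.065, 0.0]
contact_force: [-0.1, 0.6, 0.8]
gripper_width: 21.4
gripper_force: 49.6
```

>>> carry_out(
  increments=[
    [0,0,0,0,0],
    [0,0,0,0,0],
    [0,0,0,0,0],
    [0,0,0,0,0],
    [0,0,0,0,0],
    [0,0,0,0,0],
    [0,0,0,0,0],
  ],
)

```text
time_s: 12.63
ee_pos: [524.7, 149.0, 173.4]
tool_rot: [0.688, 3.065, 0.0]
contact_force: [0.8, -0.2, 1.9]
gripper_width: 21.4
gripper_force: 49.6
```

```bash
python3 - <<'E'
from h import *
o=robot.get_obs(); print(o['ee_pos'],o['contact_force'])
ms,a,d=snap('scene'); mw,w,dw=snap('wrist')
cv2.imwrite('pics/q2.png',np.hstack([cv2.resize(a[210:290,330:430],(500,400)),cv2.resize(w[150:250,245:320],(300,400))])[:,:,::-1])
E
```

```text
[524.66882145 148.98314122 173.40811704] [ 0.82550935 -0.19885514  1.94166667]
```

View pics/q2.png

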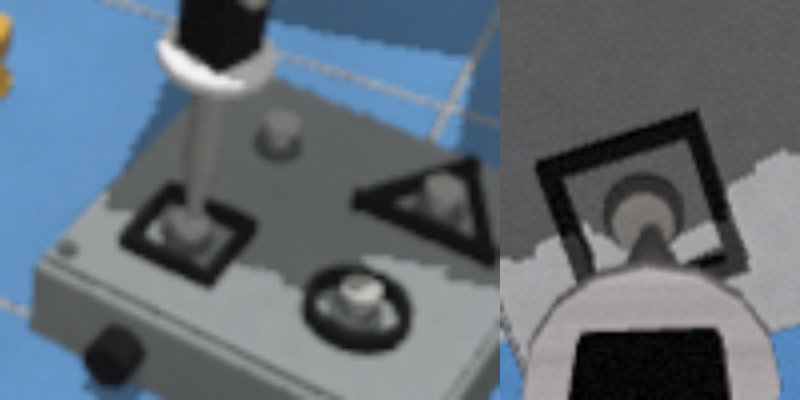

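The tip is on the square pin and the pin is pressed in. Lifting and moving to the triangular one.

>>> carry_out(
  increments=[
    [0,0,0,8,0],
    [0,0,0,18,0],
    [0,0,0,28,0],
    [0,-20,25,28,0],
    [0,-40,50,28,0],
    [0,-55,69,28,0],
    [0,-59,74,28,0],
    [0,-59,74,28,0],
  ],
)

```text
time_s: 13.4
ee_pos: [464.8, 224.1, 202.4]
tool_rot: [0.685, 3.066, 0.001]
contact_force: [0.7, -0.4, -1.3]
gripper_width: 21.7
gripper_force: 49.3
```

>>> carry_out(
  increments=[
    [0,0,0,-6,0],
    [0,0,0,-12,0],
    [0,0,0,-18,0],
    [0,0,0,-22,0],
    [0,0,0,-24,0],
    [0,0,0,-24,0],
    [0,0,0,-24,0],
  ],
)

```text
time_s: 13.98
ee_pos: [465.7, 222.6, 177.2]
tool_rot: [-0.689, -3.065, 0.001]
contact_force: [-0.4, 0.1, -0.4]
gripper_width: 21.5
gripper_force: 49.4
```

>>> carry_out(
  increments=[
    [0,0,0,-2,0],
    [0,0,0,-4,0],
    [0,0,0,-4,0],
    [0,0,0,-4,0],
    [0,0,0,-4,0],
    [0,0,0,-4,0],
    [0,0,0,-4,0],
    [0,0,0,-4,0],
  ],
)

```text
time_s: 14.65
ee_pos: [465.6, 223.0, 173.5]
tool_rot: [0.688, 3.065, 0.0]
contact_force: [-0.2, -0.5, 1.6]
gripper_width: 21.6
gripper_force: 49.6
```

>>> carry_out(
  increments=[
    [0,0,0,0,0],
    [0,0,0,0,0],
    [0,0,0,0,0],
    [0,0,0,0,0],
    [0,0,0,0,0],
    [0,0,0,0,0],
    [0,0,0,0,0],
  ],
)

```text
time_s: 15.23
ee_pos: [465.6, 223.0, 173.4]
tool_rot: [-0.688, -3.065, 0.0]
contact_force: [-0.5, -0.2, 1.8]
gripper_width: 21.3
gripper_force: 49.6
```

```bash
python3 - <<'E'
from h import *
o=robot.get_obs(); print(o['ee_pos'],o['contact_force'])
ms,a,d=snap('scene'); mw,w,dw=snap('wrist')
cv2.imwrite('pics/tr2.png',np.hstack([cv2.resize(a[190:270,370:470],(500,400)),cv2.resize(w[150:250,245:320],(300,400))])[:,:,::-1])
E
```

```text
[465.6208596  222.97128169 173.38042832] [-0.46284815 -0.17370503  1.84231658]
```

View pics/tr2.png

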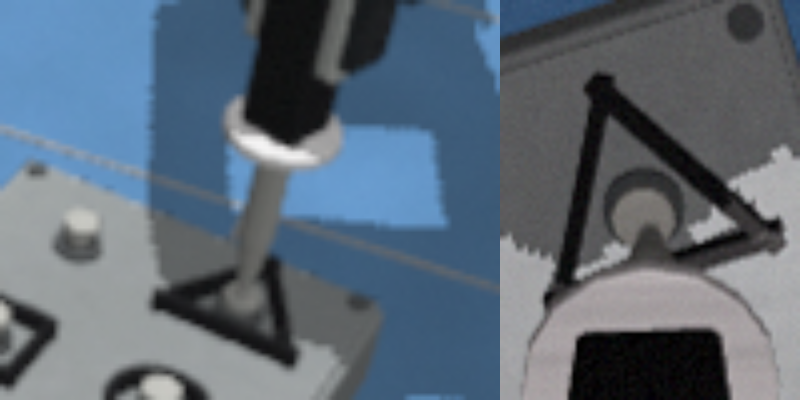

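The tip is on the triangular pin and the pin is pressed in. Returning above the rest by the same path.

>>> carry_out(
  increments=[
    [0,0,0,15,0],
    [0,0,0,40,0],
    [0,0,0,70,0],
    [0,10,-15,95,0],
    [0,25,-50,102,0],
    [0,45,-85,102,0],
    [0,60,-122,102,0],
    [0,65,-160,102,0],
  ],
)

```text
time_s: 16.0
ee_pos: [532.4, 61.5, 275.6]
tool_rot: [0.687, 3.064, 0.001]
contact_force: [1.3, 0.4, -1.5]
gripper_width: 22.0
gripper_force: 49.3
```

```bash
python3 - <<'E'
from h import *
o=robot.get_obs(); print(o['ee_pos'],o['contact_force'])
z=np.load('g.npz'); mw=cams.camera_model('wrist'); ms=cams.camera_model('scene')
# wrist pose at g hover: same orientation, TCP (500.45,-176.77,264.4)
mw=dict(mw); mw['position']=mw['position']-o['ee_pos']+np.array([500.45,-176.77,264.4])
e=plane(mw,[(282.5,206)],103)[0]; a=np.deg2rad(-25.2); ax=np.array([np.cos(a),np.sin(a)])
print('slot end',e,'seat',e[:2]-10*ax)
vv,uu=np.mgrid[120:260,160:320]
d=z['d']; Q=atdepth(ms,np.c_[uu.ravel(),vv.ravel()],d[vv,uu].ravel()); g=z['a'][vv,uu].reshape(-1,3).min(1)
k=(abs(Q[:,2]-103)<4)&(g>90)&(np.hypot(*(Q[:,:2]-[510,-182]).T)<70)
r=cv2.minAreaRect(Q[k,:2].astype(np.float32)); print('scene shelf',k.sum(),Q[k,2].mean(),r,'seat',np.array(r[0])-10*ax)
k=(np.hypot(*(Q[:,:2]-[502,-177]).T)<30)&(Q[:,2]>140)&(Q[:,2]<175)
E
```

```text
[532.40977946  61.48335418 275.60642178] [ 1.31150536  0.40513025 -1.54744073]
slot end [ 509.83217988 -182.35346937  103.        ] seat [ 500.78390935 -178.09567645]
scene shelf 728 102.90839938086533 ((510.86456298828125, -181.73974609375), (79.52117919921875, 78.43205261230469), 63.887935638427734) seat [ 501.81629246 -177.48195318]
```

>>> carry_out(
  increments=[
    [0,-2,-38,0,0],
    [0,-5,-76,0,0],
    [0,-8,-114,0,0],
    [0,-12,-152,0,0],
    [0,-17,-190,0,0],
    [0,-24,-220,0,0],
    [0,-29,-238,0,0],
    [0,-29,-238,0,0],
  ],
)

```text
time_s: 16.67
ee_pos: [500.7, -178.3, 275.1]
tool_rot: [-0.693, -3.064, 0.001]
contact_force: [0.1, -0.3, -0.9]
gripper_width: 21.3
gripper_force: 49.3
```

>>> carry_out(
  increments=[
    [0,0,0,0,0],
    [0,0,0,0,0],
    [0,0,0,0,0],
  ],
)

```text
time_s: 16.92
ee_pos: [501.8, -174.1, 275.3]
tool_rot: [-0.687, -3.065, -0.0]
contact_force: [0.3, -0.6, -1.7]
gripper_width: 21.5
gripper_force: 49.3
```

>>> carry_out(
  increments=[
    [0,0.4,-3.1,0,0],
    [0,0.4,-3.1,-20,0],
    [0,0.4,-3.1,-33,0],
    [0,0.4,-3.1,-40,0],
    [0,0.4,-3.1,-40,0],
    [0,0.4,-3.1,-40,0],
  ],
)

```text
time_s: 17.42
ee_pos: [502.2, -177.8, 235.5]
tool_rot: [-0.687, -3.065, -0.0]
contact_force: [-0.6, -0.5, -0.4]
gripper_width: 21.4
gripper_force: 49.3
```

```bash
python3 - <<'E'
from h import *
o=robot.get_obs(); print(o['ee_pos'],o['contact_force'])
mw,w,d=snap('wrist'); a=np.deg2rad(-25.2)
# column centre of slot vs tip near the tip in the wrist picture: print dark runs per row
t=o['ee_pos']+[-1.1,-1.1,-123.5]; print('tip px',proj(mw,t))
R=np.array([[np.cos(a),-np.sin(a)],[np.sin(a),np.cos(a)]])
for x in(-20,-10,0,8):
    P=np.r_[np.array([501.5,-178])+R@[x,0],103]; u,v=proj(mw,P)[0]; u,v=int(round(u)),int(round(v))
    print(x,u,v,w[v,u-24:u+25:2].mean(1).astype(int))
E
```

```text
[ 502.16106743 -177.82888191  235.48508056] [-0.64198087 -0.54431248 -0.37951753]
tip px [[282.20139074 206.99438078]]
-20 283 182 [167 170 169 169 169 172 139  48  56  52  51  49  46  50  55  50  52  51
 170 165 172 161 168 168 177]
-10 283 193 [167 168 166 170 168 169 164  47  52  54  46  51  51  51  47  56  48  52
 172 168 173 160 166 170 165]
0 283 204 [238 239 239 165 164 169 163  44  51  48  51  48  51  53  47  51  53  62
 163 218 242 238 239 239 239]
8 283 212 [239 238 240 238 238 239 240  86  92  79  57  58  57  61  70  94  89 120
 243 239 238 239 238 238 239]
```

The slot is centred under the tip, within about 0.5 mm sideways. Lowering.

>>> carry_out(
  increments=[
    [0,0,0,-12,0],
    [0,0,0,-26,0],
    [0,0,0,-40,0],
    [0,0,0,-54,0],
    [0,0,0,-68,0],
    [0,0,0,-76,0],
    [0,0,0,-80,0],
    [0,0,0,-80,0],
  ],
)

```text
time_s: 18.13
ee_pos: [502.1, -178.1, 155.3]
tool_rot: [-0.688, -3.065, -0.0]
contact_force: [-1.0, -0.2, -1.5]
gripper_width: 21.8
gripper_force: 49.4
```

>>> carry_out(
  increments=[
    [0,0,0,-1,0],
    [0,0,0,-1.5,0],
    [0,0,0,-2,0],
    [0,0,0,-2,0],
    [0,0,0,-2,0],
  ],
)

```text
time_s: 18.55
ee_pos: [502.2, -178.2, 153.7]
tool_rot: [0.688, 3.065, -0.0]
contact_force: [-0.8, -0.2, -2.4]
gripper_width: 21.6
gripper_force: 49.4
```

>>> carry_out(
  increments=[
    [0,0,0,-0.7,0],
    [0,0,0,-1.3,0],
    [0,0,0,-1.3,0],
    [0,0,0,-1.3,0],
  ],
)

```text
time_s: 18.88
ee_pos: [502.0, -178.1, 152.1]
tool_rot: [-0.688, -3.065, -0.0]
contact_force: [0.4, 0.7, -1.1]
gripper_width: 21.5
gripper_force: 49.4
```

>>> carry_out(
  increments=[
    [0,0,0,-0.5,0],
    [0,0,0,-0.8,0],
    [0,0,0,-0.8,0],
    [0,0,0,-0.8,0],
  ],
)

```text
time_s: 19.22
ee_pos: [502.1, -178.2, 151.7]
tool_rot: [0.688, 3.065, -0.0]
contact_force: [-3.8, 0.5, 6.9]
gripper_width: 21.7
gripper_force: 50.4
```

The flange is on the shelf, so I open the gripper gently.

>>> carry_out(
  increments=[
    [0,0,0,0.4,0],
    [0,0,0,0.4,0],
    [0.32,0,0,0.4,0],
    [0.4,0,0,0.4,0],
    [0.6,0,0,0.4,0],
    [0.8,0,0,0.4,0],
    [1,0,0,0.4,0],
    [1,0,0,0.4,0],
  ],
  force=20,
)

```text
time_s: 19.88
ee_pos: [502.0, -178.1, 151.7]
tool_rot: [-0.688, -3.065, -0.0]
contact_force: [-0.7, 0.2, 0.6]
gripper_width: 80.1
gripper_force: 0.0
```

>>> carry_out(
  increments=[
    [1,0,0,0,0],
    [1,0,0,0,0],
    [1,0,0,10,0],
    [1,0,0,30,0],
    [1,0,0,60,0],
    [1,0,0,95,0],
    [1,0,0,130,0],
    [1,0,0,160,0],
  ],
)

```text
time_s: 20.55
ee_pos: [501.9, -178.1, 314.9]
tool_rot: [0.688, 3.064, -0.0]
contact_force: [0.9, -0.2, -0.3]
gripper_width: 85.5
gripper_force: 0.0
```

>>> carry_out(
  increments=[
    [1,0,0,0,0],
    [1,0,0,0,0],
    [1,0,0,0,0],
    [1,0,0,0,0],
  ],
)

```text
time_s: 20.88
ee_pos: [501.4, -177.9, 311.0]
tool_rot: [-0.688, -3.064, -0.0]
contact_force: [-0.5, 0.5, -0.1]
gripper_width: 85.2
gripper_force: 0.0
```

```bash
python3 - <<'E'
from h import *
o=robot.get_obs(); print(o['time_s'],o['ee_pos'],o['gripper_width'])
m,w,d=snap('wrist'); mt,b,_=snap('top')
vv,uu=np.mgrid[0:420,0:560]; P=atdepth(m,np.c_[uu.ravel(),vv.ravel()],d.ravel())
near=np.hypot(P[:,0]-504,P[:,1]+177)<70; g=w.reshape(-1,3).max(1)
for n,k in dict(handletop=near&(P[:,2]>183)&(P[:,2]<198),flange=near&(P[:,2]>105.5)&(P[:,2]<111),shelf=near&(abs(P[:,2]-102)<2.5)&(g>80)).items():
    q=P[k]; print(n,len(q),q.mean(0).round(1),cv2.minAreaRect(q[:,:2].astype(np.float32)))
z=np.load('z0.npz')['b']; D=cv2.absdiff(z,b).max(2)
for n,(x,y) in dict(adapter=(265,289),weight=(266,205),gauge=(180,138)).items(): print(n,(D[y-25:y+25,x-25:x+25]>50).sum())
E
```

```text
20.8833 [ 501.39286618 -177.86721391  310.95963542] 85.21353043250602
handletop 655 [ 500.6 -178.8  190.5] ((501.69219970703125, -179.42051696777344), (21.613685607910156, 22.186670303344727), 65.28018188476562)
flange 387 [ 496.  -176.3  106.8] ((498.7217102050781, -177.88897705078125), (38.94594192504883, 31.97225570678711), 64.45722961425781)
shelf 2698 [ 509.4 -182.   101.7] ((510.5316162109375, -182.87255859375), (76.09303283691406, 75.9033203125), 64.65174865722656)
adapter 0
weight 0
gauge 0
```

The probe stands upright at the seat, at the same height as at the start, and the three loose objects have not moved.

```bash
python3 -c "
from h import *
print(robot.sign_off())"
```

```text
the job is handed in; nothing more can be done
None
```

I pressed the round, square and triangular contacts in that order, roughly 3–4 mm each for about a second or more, then hung the probe upright in its rest and let go. I handed the job in at about 21 s; the bystanders had not moved, and no verdict came back.

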